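# Tip the stones into the tub and gather them in its blue corner

### The arm

A 6-joint arm with a two-finger parallel gripper is mounted at the origin on the work surface. World frame = base frame: x ahead of the robot, y to its left, z up, the work surface at z = 0. Lengths are in m, angles in rad, forces in N, time in s.
With the tool pointing down it reaches from about 0.15 to 0.775 m from the base axis. Payload 6.1 kg.
Tool frame: the origin (TCP) lies on the centre line of the jaws, within the pads' length; the fingertips stand 22 mm ahead of it and the grasp point (between the pads) lies 3 mm ahead of it; z points along the fingers, y is the direction in which the jaws open and shut (so a half turn about z gives the same grasp; the last joint's range is limited). The gripper opens to 85 mm and grips with 20 to 120 N. Pads are 22 mm wide; open, the fingers measure 114 mm over their backs; the gripper's body (76 mm by 85 mm) begins 54 mm behind the grasp point. The pads swing forward as they close: fully open they stand 13 mm farther back than shut.
Start: joints at [-1.315, 0.126, -0.04, 1.405, 0, 1.571], TCP at [0.133, -0.508, 0.253] pointing down, gripper open.
Joint ranges: [-2.72, 2.72], [-0.95, 1.95], [-1.27, 1.35], [-1.78, 2.02], [-1.46, 1.47], [-3.14, 3.14]. Speed limits (rad/s): [2.39, 2.39, 3.01, 3.14, 3.14, 3.14].

### API

Orientations are given as a unit quaternion [w, x, y, z].
In Python, from plant import * gives the robot as it stands.
- The arm moves only by the tool play_rows, never from a script. Its argument "moves" is a list of rows, each a list of 3 entries, a list of its own where there are three numbers: the opening, from 0 (shut) to 1 (fully open), then the shift along the tool's x, y, z in m, then the turn, a rotation vector about the tool's x, y, z in rad. In form: [[fingers, [dx, dy, dz], [ax, ay, az]], ...]. A call has 1 to 12 rows; each row is the pose to reach, as a shift and turn from the pose measured when the call began, along the tool's axes at that moment; what a row does not reach only later rows make up. A row lasts 1/8 s, in which the tool goes at most 62.5 mm and 10.7 degrees, less where a joint would pass 70% of its speed; a pose out of reach is approached as far as the arm can. A call with a gripper value outside its range is refused whole. The fingers move at their own pace and stop on an object; the grip force is fixed at half the most. Time passes only in rows, so rows that repeat a pose let the fingers close. It gives the time, the measured TCP pose, the force and the opening at its end, in the units of the state.
- get_state(): the state, without advancing time (a new reading comes with each control period).
- get_image(name): name is "side" or "top"; returns a dict with "color" (384x512x3 uint8, red, green, blue), "fx", "fy", "cx", "cy" (pixels), "R" (3x3) and "t" (3): a world point X has camera coordinates R X + t. Camera axes: x right, y down, z forward; pixel columns grow to the right and rows downward; lengths in m; the calibration is good to about 2 mm. A picture is of the moment at which its call begins. There is no depth.
- finish_job(): hands the job in, once; it reports no verdict.
The state is a dict: "time": time; "q": joint angles; "dq": joint speeds; "effort": joint torques, N m; "position": TCP position; "eef_rot": TCP orientation; "ft_force": force on the tool from outside, world axes, zero at the start; "moment": the same for the moment, N m; "grip_width": finger opening in m.
Only numpy, scipy, OpenCV 4.12 (cv2) and the standard library are available. Lean on these libraries where they do the work, as an engineer would, in place of code of your own. Each camera call takes 0.05 s, during which the arm holds its last target.

### The job

Lift the sorting tray by its black grip block and tip it so that all three stones slide off its open lip into the white tub, without touching the stones with the gripper, then set the empty tray back down flat on the table and let go of it. Then lift the tub by its own black grip block and tilt it, clearly but without spilling, until all three stones have slid together onto the blue patch in its blue corner, and finish while still holding it there, tilted, still, and well clear of the table and everything else. Leave the other things on the table where they are.

Things in the scene. Friction and masses are not known exactly. Their poses are not given: they have to be found in the camera images.
- tub: white open sorting tub, outside 190 (x) x 180 (y) x 60 high, floor and walls 4 thick, 0.2 to 0.4 kg. Origin: centre of its underside; z up. A bridge handle spans it along x at y = 0: posts 16 wide on the -x and +x walls, bar 12 wide (y), 10 high, its top 90 above the underside; open on both sides of the bar. A blue patch 70 x 70 on the floor fills the -x -y corner, which is blue outside too.
- tub_grip (a point): centre of the black grip block on the middle of the tub's bridge handle: 24 x 24 square (sides along the tub's x and y), 42 high, from 90 to 132 above the tub's underside; this point is 111 above the underside, right over the tub's centre. Axes as the tub's.
- tub_corner (a point): centre of the blue patch on the tub's inner floor: at x -56, y -51, z 4 in the tub's frame. The patch reaches from the inner faces of the -x and -y walls to x -21, y -16.
- tub_foot (a point): the outer bottom corner of the tub below the blue patch, at x -95, y -90, z 0 in the tub's frame
- tray: aluminium sorting tray, 110 (x) x 150 (y), 0.16 kg, floor 4 thick; walls 20 high, 4 thick on its -x, +x and +y sides; open at -y, where the floor ramps up over the last 30 mm to a lip 7.5 high. Origin: centre of its underside; z up. A bridge handle spans it along x at y = 0: bar 12 wide (y), from 45 to 55 above the underside; stones pass beneath.
- tray_grip (a point): centre of the black grip block on the middle of the tray's bridge handle: 24 x 24 square (sides along the tray's x and y), 42 high, from 55 to 97 above the tray's underside; this point is 76 above the underside, right over the tray's centre. Axes as the tray's.
- tray_lip (a point): middle of the upper edge of the tray's open lip: x 0, y -75, z 7.5 in the tray's frame; stones leave the tray here, moving along the tray's -y
- stone_red_mid (a point): centre of a tumbled stone, brick red, 26 across, 18 high, about 18 g, polished: slides on a slope over about 12 degrees (friction about 0.2). Starts on the tray.
- stone_green_mid (a point): centre of a tumbled stone, green, 24 across, 17 high, about 18 g, polished: slides on a slope over about 12 degrees (friction about 0.2). Starts on the tray.
- stone_yellow_mid (a point): centre of a tumbled stone, ochre yellow, 25 across, 16 high, about 18 g, polished: slides on a slope over about 12 degrees (friction about 0.2). Starts on the tray.
- dish: bystander, loose: shallow clear glass dish, 90 across, 16 high; origin at its underside
- jar: bystander, loose: clear jar with white cap, 60 across, 75 high; origin at its underside
- bottle: bystander, loose: amber bottle with black cap, 52 across, 120 high; origin at its underside
- brush: bystander, loose: brush lying flat, 170 long; origin at its underside
- lens: bystander, loose: hand magnifier lying flat: ring 82 across, black handle; origin at its underside
- cup: bystander, loose: white cup, 72 across, 80 high; origin at its underside
Mind the look-alikes: they are no part of the job. Leave any green, orange or yellow look-alike of the tray alone.

How it is judged:
On the way, in this order (a step that is already met when the one before it is completed fails the run):
1. all three stones lie in the tub (x of stone_red_mid in the frame of tub between -0.093 and 0.093 m and y of stone_red_mid in the frame of tub between -0.088 and 0.088 m and z of stone_red_mid in the frame of tub between 0 and 0.055 m and x of stone_green_mid in the frame of tub between -0.093 and 0.093 m and y of stone_green_mid in the frame of tub between -0.088 and 0.088 m and z of stone_green_mid in the frame of tub between 0 and 0.055 m and x of stone_yellow_mid in the frame of tub between -0.093 and 0.093 m and y of stone_yellow_mid in the frame of tub between -0.088 and 0.088 m and z of stone_yellow_mid in the frame of tub between 0 and 0.055 m), for 0.2 s.
2. the tray stands flat on the table, let go (all of step 1 and height (world z) of tray below 0.006 m and angle between tray's own z axis and vertical below 0.08 rad and contact force between the fingers and tray below 0.1 N and linear speed of tray below 0.03 m/s), for 0.2 s.
At the end, for the whole second after the job is handed in: Tub in the gripper, touching nothing else, still, tilted 0.30 to 0.95 rad, grip block over 175 mm and blue bottom corner over 20 mm above the table; all three stone centres over the 70 mm blue patch; tray flat on the table (6 mm, 0.08 rad), let go; bystanders within 30 mm (contact force between the fingers and tub above 1 N and height (world z) of tub_foot above 0.02 m and height (world z) of tub_grip above 0.175 m and angle between tub's own z axis and vertical between 0.3 and 0.95 rad and linear speed of each of tub, tray below 0.03 m/s and angular speed of tub below 0.15 rad/s and contact force between each of tub, the fingers and tray below 0.1 N and contact force between tub and dish below 0.1 N and contact force between tub and jar below 0.1 N and contact force between tub and bottle below 0.1 N and contact force between tub and brush below 0.1 N and contact force between tub and lens below 0.1 N and contact force between tub and cup below 0.1 N and x of stone_red_mid in the frame of tub between -0.093 and -0.021 m and y of stone_red_mid in the frame of tub between -0.088 and -0.016 m and z of stone_red_mid in the frame of tub between 0 and 0.055 m and x of stone_green_mid in the frame of tub between -0.093 and -0.021 m and y of stone_green_mid in the frame of tub between -0.088 and -0.016 m and z of stone_green_mid in the frame of tub between 0 and 0.055 m and x of stone_yellow_mid in the frame of tub between -0.093 and -0.021 m and y of stone_yellow_mid in the frame of tub between -0.088 and -0.016 m and z of stone_yellow_mid in the frame of tub between 0 and 0.055 m and height (world z) of tray below 0.006 m and angle between tray's own z axis and vertical below 0.08 rad); the arm keeps its last pose, push and grip.
It fails at once if a bystander was moved more than 30 mm (distance of any of dish, jar, bottle, brush, lens, cup from where it was at the start of the episode above 0.03 m).
It fails at once if the gripper touched a stone (contact force between the fingers and stone_red above 0.5 N or contact force between the fingers and stone_green above 0.5 N or contact force between the fingers and stone_yellow above 0.5 N).
It also fails if it takes over 67 s, if anything falls off the work surface, if the arm or the gripper's body presses on something with over 40 N, if the wrist force passes 120 N, or if a joint passes its speed limit or range.

## Working session

There is one attempt and no reset: what is moved stays moved. The work goes in short steps, Python scripts to look and compute and a tool call to move; the robot and the scene stay as the last step left them, time stands still between calls to the robot, and variables do not carry over. Pictures are saved under pics/ and viewed, and the job is handed in when it is done.

Besides the shell and the picture viewer there is one more tool, called after "Request:" as name(argument=value, ...), one argument or row to a line, values as JSON. play_rows: Moves the arm, as the interface text tells. Its arguments: {"type":"object","properties":{"moves":{"type":"array"}},"required":["moves"]}

```bash
ls; mkdir -p pics; python3 - <<'E'
from plant import *
import cv2,numpy as np
s=get_state(); print({k:np.round(v,4).tolist() for k,v in s.items()})
for n in("side","top"):
    i=get_image(n); cv2.imwrite(f"pics/{n}0.png",cv2.resize(i["color"][:,:,::-1],(800,600),interpolation=cv2.INTER_CUBIC))
    np.savez(f"{n}0.npz",**i)
    print(n,i["fx"],i["cx"],i["cy"],np.round(i["R"],3).tolist(),i["t"])
E
```

```text
pics
{'time': 0.0, 'q': [-1.315, 0.1264, -0.0407, 1.4054, -0.0, 1.5708], 'dq': [-0.0014, 0.0002, 0.0, 0.0015, -0.001, 0.0014], 'effort': [-0.0016, -43.5914, 35.2927, 0.0174, -0.0001, 0.0], 'position': [0.1327, -0.5075, 0.2525], 'eef_rot': [-0.0008, 0.9918, 0.1275, -0.0001], 'ft_force': [-0.0796, 0.1848, 0.2496], 'moment': [0.0185, -0.0423, 0.0014], 'grip_width': 0.0852}
side 457.6689820291174 258.6131998147915 191.45985257275206 [[-0.966, -0.26, 0.003], [-0.154, 0.563, -0.812], [0.209, -0.785, -0.584]] [0.58521978 0.08722727 1.59763194]
top 366.236914990667 254.4696025299916 193.76293193367917 [[-0.016, -1.0, -0.007], [-0.996, 0.017, -0.088], [0.088, 0.005, -0.996]] [0.14216309 0.57830617 1.40949345]
```

```bash
sleep 1
```

```text
(no output)
```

View pics/top0.png

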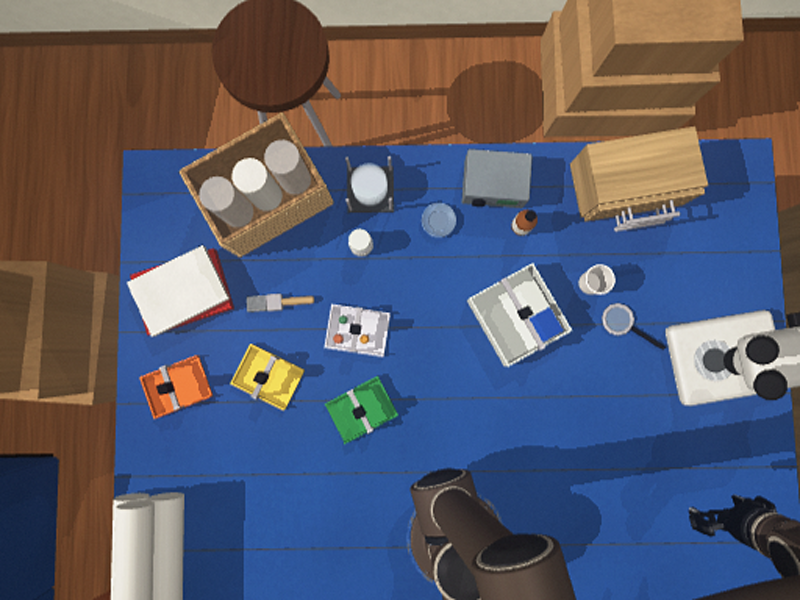

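View pics/side0.png

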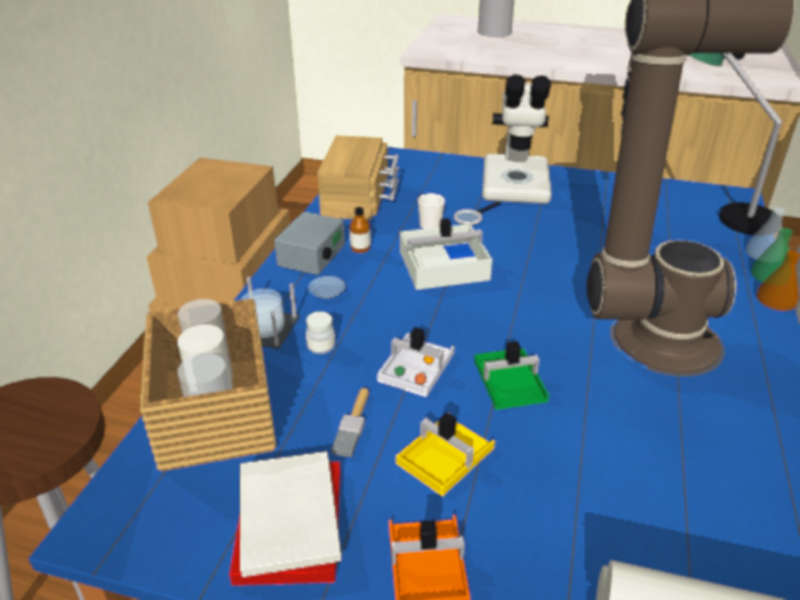

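The top view shows four trays: aluminium with three stones (357,330), green (361,410), yellow (267,377) and orange (177,386). The aluminium one is the only one holding stones, so it fits. The tub, with its blue patch, is at (520,315). I'll confirm in an enlarged crop.

```bash
python3 - <<'E'
import cv2,numpy as np
t=np.load("top0.npz")["color"][:,:,::-1]; s=np.load("side0.npz")["color"][:,:,::-1]
a=cv2.resize(t[185:235,200:260],(480,400),interpolation=cv2.INTER_CUBIC)
b=cv2.resize(t[160:240,290:375],None,fx=3.75,fy=5*.75,interpolation=cv2.INTER_CUBIC)
c=cv2.resize(s[205:260,235:295],(312,286),interpolation=cv2.INTER_CUBIC)
d=cv2.resize(s[135:190,250:320],(364,286),interpolation=cv2.INTER_CUBIC)
o=np.zeros((600,800,3),np.uint8)
o[:300,:320]=b[:300,:320]
o[:300,320:680]=cv2.resize(a,(360,300)); o[310:596,:312]=c;o[310:596,320:684]=d
cv2.imwrite("pics/crop1.png",o)
E
```

```text
Traceback (most recent call last):
ValueError: could not broadcast input array from shape (300,319,3) into shape (300,320,3)
```

```bash
python3 - <<'E'
import cv2,numpy as np
t=np.load("top0.npz")["color"][:,:,::-1]; s=np.load("side0.npz")["color"][:,:,::-1]
R=lambda x,w,h:cv2.resize(x,(w,h),interpolation=cv2.INTER_CUBIC)
o=np.zeros((600,800,3),np.uint8)
o[:300,:320]=R(t[160:240,290:375],320,300)
o[:300,320:680]=R(t[185:235,200:260],360,300); o[310:596,:312]=R(s[205:260,235:295],312,286);o[310:596,320:684]=R(s[135:190,250:320],364,286)
cv2.imwrite("pics/crop1.png",o)
E
```

```text
(no output)
```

View pics/crop1.png

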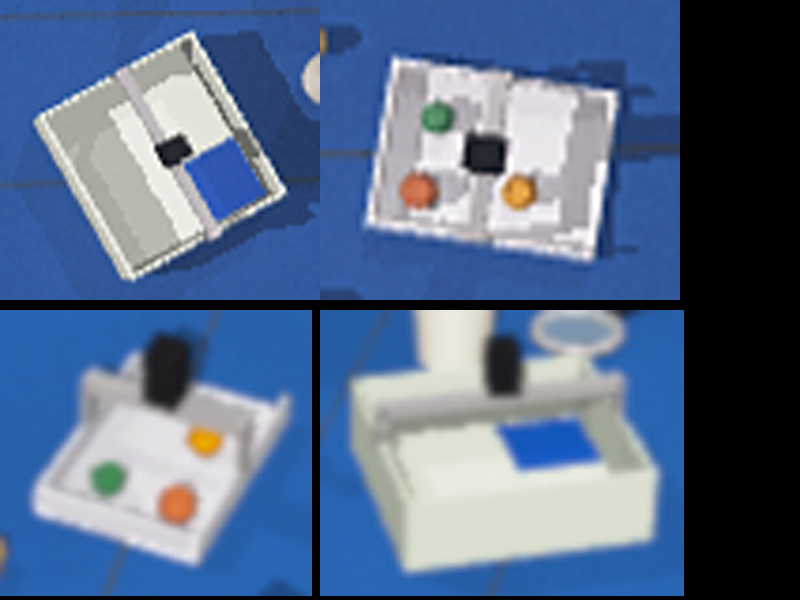

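The crop confirms it. The aluminium tray holds the green, red and yellow stones, and its lip faces right (world -y), since only the side-wall shadows stick out there. The tub's blue corner is lower right of its bar. Next I'll measure.

```bash
cat > h.py <<'E'
import cv2,numpy as np
def ray(i,uv):
    d=np.array([(uv[0]-i["cx"])/i["fx"],(uv[1]-i["cy"])/i["fy"],1.]); R=i["R"]
    return -R.T@i["t"], R.T@d
def onz(i,uv,z):
    c,d=ray(i,uv); return c+d*(z-c[2])/d[2]
def tri(i,u,j,v):
    c1,d1=ray(i,u);c2,d2=ray(j,v);d1=d1/np.linalg.norm(d1);d2=d2/np.linalg.norm(d2)
    s=np.linalg.lstsq(np.c_[d1,-d2],c2-c1,rcond=None)[0]
    a=c1+s[0]*d1;b=c2+s[1]*d2; return (a+b)/2,np.linalg.norm(a-b)
def proj(i,X):
    p=i["R"]@X+i["t"]; return np.array([i["cx"]+i["fx"]*p[0]/p[2],i["cy"]+i["fy"]*p[1]/p[2]])
def blob(mask,x0,y0,x1,y1):
    m=np.zeros_like(mask); m[y0:y1,x0:x1]=mask[y0:y1,x0:x1]
    n,l,st,c=cv2.connectedComponentsWithStats(m.astype(np.uint8))
    k=1+np.argmax(st[1:,4]); return c[k],st[k],(l==k)
E
python3 - <<'E'
import plant; print([x for x in dir(plant) if not x.startswith('_')])
from h import *
T=dict(np.load("top0.npz"));S=dict(np.load("side0.npz"))
dk=lambda i:i["color"].max(2)<70
for nm,bt,bs,z in(("tray",(218,200,238,222),(255,208,285,226),.076),("tub",(325,190,345,210),(275,138,295,156),.111)):
    ct,st,_=blob(dk(T),*bt);cs,ss,_=blob(dk(S),*bs)
    print(nm,ct,st,cs,ss,"top z-plane",onz(T,ct,z),"side",onz(S,cs,z),"tri",*tri(T,ct,S,cs))
h=cv2.cvtColor(T["color"],cv2.COLOR_RGB2HSV)
# tray outline: low sat; tub outline
w=((h[...,1]<90)&(h[...,2]>110))
for nm,b,z in(("tray",(200,188,258,234),.02),("tub",(295,165,370,238),.06)):
    c,st,m=blob(w,*b)
    m=cv2.morphologyEx(m.astype(np.uint8),cv2.MORPH_CLOSE,np.ones((9,9)))
    cn=max(cv2.findContours(m,0,2)[0],key=cv2.contourArea)
    r=cv2.boxPoints(cv2.minAreaRect(cn)); P=np.array([onz(T,p,z) for p in r])
    print(nm,st,r.round(1).tolist(),P.round(3)[:,:2].tolist(),P.mean(0).round(4))
    for k in range(4):
        e=P[(k+1)%4]-P[k]; print("  edge",np.linalg.norm(e).round(4),np.degrees(np.arctan2(e[1],e[0])).round(1))
# blue patch
bl=(h[...,0]>105)&(h[...,0]<125)&(h[...,1]>180)&(h[...,2]>170)
c,st,m=blob(bl,330,190,368,225);print("patch",c,st,onz(T,c,.004))
E
```

```text
['PlanningError', 'finish_job', 'get_image', 'get_state']
tray [227.  210.5] [224 208   7   6  38] [266.75510204 216.23469388] [263 210   9  14  98] top z-plane [0.51455773 0.23687861 0.076     ] side [0.51529337 0.23724895 0.076     ] tri [0.51495493 0.23697064 0.07580836] 0.0007910109608016994
tub [335.5106383  199.91489362] [331 196  10   8  47] [284.68421053 145.40350877] [282 140   6  11  57] top z-plane [ 0.54531726 -0.16537986  0.111     ] side [ 0.54545914 -0.16306543  0.111     ] tri [ 0.54569118 -0.1656558   0.10950262] 0.0005514916065219946
tray [208 194  42  35 992] [[207.0, 222.1999969482422], [211.8000030517578, 193.3000030517578], [249.6999969482422, 199.60000610351562], [244.89999389648438, 228.5]] [[0.473, 0.32], [0.586, 0.301], [0.558, 0.152], [0.446, 0.172]] [0.5156 0.2362 0.02  ]
  edge 0.1148 -9.8
  edge 0.1516 -100.4
  edge 0.1145 169.7
  edge 0.1506 79.7
tub [ 299  168   67   67 2142] [[297.6000061035156, 191.39999389648438], [340.79998779296875, 166.6999969482422], [366.6000061035156, 211.8000030517578], [323.3999938964844, 236.5]] [[0.584, -0.033], [0.677, -0.201], [0.502, -0.293], [0.411, -0.126]] [ 0.5433 -0.1632  0.06  ]
  edge 0.1922 -61.2
  edge 0.1975 -152.4
  edge 0.19 118.5
  edge 0.1964 28.2
patch [349.18965517 207.52586207] [339 198  21  20 232] [ 0.5215112  -0.24148787  0.004     ]
```

```bash
cat >> h.py <<'E'
from scipy.spatial.transform import Rotation as Ro
def cur():
    from plant import get_state
    s=get_state(); q=s["eef_rot"]; return s,np.array(s["position"]),Ro.from_quat([q[1],q[2],q[3],q[0]])
def down(a_deg):
    a=np.radians(a_deg); c,s=np.cos(a),np.sin(a)
    return Ro.from_matrix(np.array([[c,s,0],[s,-c,0],[0,0,-1.]]))
def tilt(axis_az,deg): # rotation about horizontal world axis
    a=np.radians(axis_az); return Ro.from_rotvec(np.radians(deg)*np.array([np.cos(a),np.sin(a),0]))
def rel(p,R):
    s,p0,R0=cur(); d=R0.inv().apply(np.array(p)-p0); r=(R0.inv()*R).as_rotvec()
    print("shift",d.round(4).tolist(),"turn",r.round(4).tolist())
    return d,r
def show():
    s,p,R=cur(); M=R.as_matrix(); print("t",s["time"],"q",np.round(s["q"],3).tolist(),"p",p.round(4),"x",M[:,0].round(3),"z",M[:,2].round(3),"F",np.round(s["ft_force"],2),"w",np.round(s["grip_width"],4))
E
python3 - <<'E'
from h import *
rel([.515,.237,.21],down(-10)); rel([.32,-.15,.25],down(5))
E
```

```text
shift [0.5582, -0.6236, 0.0435] turn [-0.0014, 0.0003, 0.4303]
shift [0.2716, -0.2986, 0.003] turn [-0.0014, 0.0001, 0.1685]
```

Request:
play_rows(
  moves=[
    [1, [0.27, -0.3, 0.0], [0, 0, 0.17]],
    [1, [0.27, -0.3, 0.0], [0, 0, 0.17]],
    [1, [0.27, -0.3, 0.0], [0, 0, 0.17]],
    [1, [0.27, -0.3, 0.0], [0, 0, 0.17]],
    [1, [0.27, -0.3, 0.0], [0, 0, 0.17]],
    [1, [0.27, -0.3, 0.0], [0, 0, 0.17]],
    [1, [0.27, -0.3, 0.0], [0, 0, 0.17]],
    [1, [0.558, -0.624, 0.03], [0, 0, 0.43]],
    [1, [0.558, -0.624, 0.03], [0, 0, 0.43]],
    [1, [0.558, -0.624, 0.03], [0, 0, 0.43]],
    [1, [0.558, -0.624, 0.03], [0, 0, 0.43]],
    [1, [0.558, -0.624, 0.03], [0, 0, 0.43]],
  ],
)

```text
time: 1.6
position: [0.4263, -0.0345, 0.2343]
eef_rot: [-0.022, 0.998, -0.054, -0.0]
ft_force: [-0.2, 0.3, 0.1]
grip_width: 0.0857
```

```bash
python3 - <<'E'
from h import *
show();rel([.515,.237,.21],down(-10)); rel([.515,.237,.0805],down(-10))
E
```

```text
t 1.6 q [-0.109, -0.055, -0.27, 1.359, 0.044, 3.141] p [ 0.4263 -0.0345  0.2343] x [ 0.994 -0.108 -0.003] z [ 0.002  0.044 -0.999] F [-0.21  0.33  0.13] w 0.0857
shift [0.0589, -0.2782, 0.0365] turn [-0.044, 0.004, 0.0663]
shift [0.0593, -0.2725, 0.1658] turn [-0.044, 0.004, 0.0663]
```

Request:
play_rows(
  moves=[
    [1, [0.059, -0.275, 0.03], [-0.044, 0, -1.5]],
    [1, [0.059, -0.275, 0.03], [-0.044, 0, -1.5]],
    [1, [0.059, -0.275, 0.03], [-0.044, 0, -1.5]],
    [1, [0.059, -0.275, 0.03], [-0.044, 0, -1.5]],
    [1, [0.059, -0.275, 0.03], [-0.044, 0, -1.5]],
    [1, [0.059, -0.275, 0.03], [-0.044, 0, -1.5]],
    [1, [0.059, -0.275, 0.03], [-0.044, 0, -1.5]],
    [1, [0.059, -0.275, 0.03], [0, 0, -2.4]],
    [1, [0.059, -0.275, 0.03], [0, 0, -2.4]],
    [1, [0.059, -0.275, 0.03], [0, 0, -2.4]],
    [1, [0.059, -0.275, 0.03], [0, 0, -2.4]],
    [1, [0.059, -0.275, 0.03], [0, 0, -2.4]],
  ],
)

```text
time: 3.1
position: [0.5155, 0.2324, 0.2159]
eef_rot: [-0.007, 0.478, 0.878, 0.019]
ft_force: [-0.6, 0.8, -0.1]
grip_width: 0.0857
```

```bash
python3 - <<'E'
from h import *
show();rel([.515,.237,.15],down(170)); rel([.515,.237,.0805],down(170))
E
```

```text
t 3.1 q [0.406, 0.187, -0.05, 1.312, 0.035, 1.404] p [0.5155 0.2324 0.2159] x [-0.543  0.839  0.031] z [ 0.006  0.041 -0.999] F [-0.59  0.79 -0.08] w 0.0857
shift [0.0021, 0.0003, 0.0661] turn [0.0386, -0.018, -0.8221]
shift [-0.0, -0.0016, 0.1355] turn [0.0386, -0.018, -0.8221]
```

Request:
play_rows(
  moves=[
    [1, [0.002, 0, 0.04], [0.039, -0.018, -0.822]],
    [1, [0.002, 0, 0.04], [0.039, -0.018, -0.822]],
    [1, [0.002, 0, 0.04], [0.039, -0.018, -0.822]],
    [1, [0.002, 0, 0.04], [0.039, -0.018, -0.822]],
    [1, [0.002, 0, 0.04], [0.039, -0.018, -0.822]],
    [1, [0.002, 0, 0.05], [0.039, -0.018, -0.822]],
    [1, [0.002, 0, 0.05], [0.039, -0.018, -0.822]],
    [1, [0.002, 0, 0.05], [0.039, -0.018, -0.822]],
  ],
)

```text
time: 4.1
position: [0.5148, 0.2357, 0.1657]
eef_rot: [-0.0, 0.088, 0.996, -0.0]
ft_force: [0.4, -0.3, -0.8]
grip_width: 0.0856
```

```bash
python3 - <<'E'
from h import *
show();rel([.515,.237,.0805],down(170))
from plant import *
i=get_image("top"); cv2.imwrite("pics/a1.png",cv2.resize(i["color"][150:260,170:330,::-1],(800,550),interpolation=cv2.INTER_CUBIC))
E
```

```text
t 4.1 q [0.43, 0.217, -0.122, 1.233, -0.0, 0.605] p [0.5148 0.2357 0.1657] x [-0.985  0.175  0.001] z [-0.001 -0.001 -1.   ] F [ 0.4  -0.31 -0.82] w 0.0856
shift [-0.0, 0.0013, 0.0852] turn [-0.0007, -0.0007, -0.0014]
```

View pics/a1.png

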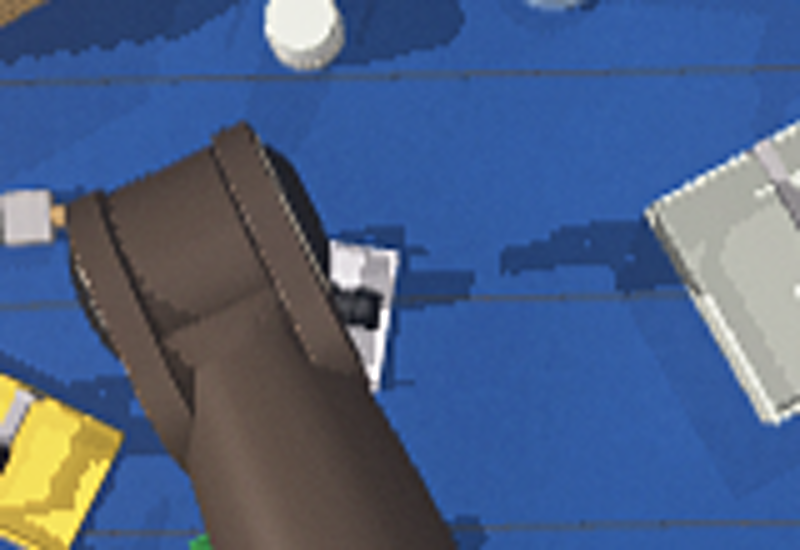

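The wrist sits over the tray, with one dark finger in line at crop (355,305). Nothing is in the way, so I'll descend.

Request:
play_rows(
  moves=[
    [1, [0, 0.001, 0.03], [0, 0, 0]],
    [1, [0, 0.001, 0.06], [0, 0, 0]],
    [1, [0, 0.001, 0.084], [0, 0, 0]],
    [1, [0, 0.001, 0.085], [0, 0, 0]],
    [1, [0, 0.001, 0.085], [0, 0, 0]],
    [0, [0, 0.001, 0.085], [0, 0, 0]],
    [0, [0, 0.001, 0.085], [0, 0, 0]],
    [0, [0, 0.001, 0.085], [0, 0, 0]],
    [0, [0, 0.001, 0.085], [0, 0, 0]],
    [0, [0, 0.001, 0.085], [0, 0, 0]],
    [0, [0, 0.001, 0.085], [0, 0, 0]],
    [0, [0, 0.001, 0.085], [0, 0, 0]],
  ],
)

```text
time: 5.65
position: [0.5152, 0.2369, 0.0814]
eef_rot: [0.0, 0.088, 0.996, -0.0]
ft_force: [-0.4, -0.1, 5.4]
grip_width: 0.0228
```

```bash
python3 - <<'E'
from h import *
show()
from plant import *
i=get_image("side"); cv2.imwrite("pics/a2.png",cv2.resize(i["color"][150:270,210:370,::-1],(800,600),interpolation=cv2.INTER_CUBIC))
E
```

```text
t 5.65 q [0.431, 0.258, -0.26, 1.053, -0.0, 0.607] p [0.5152 0.2369 0.0814] x [-0.985  0.175 -0.   ] z [ 0. -0. -1.] F [-0.41 -0.14  5.36] w 0.0228
```

View pics/a2.png

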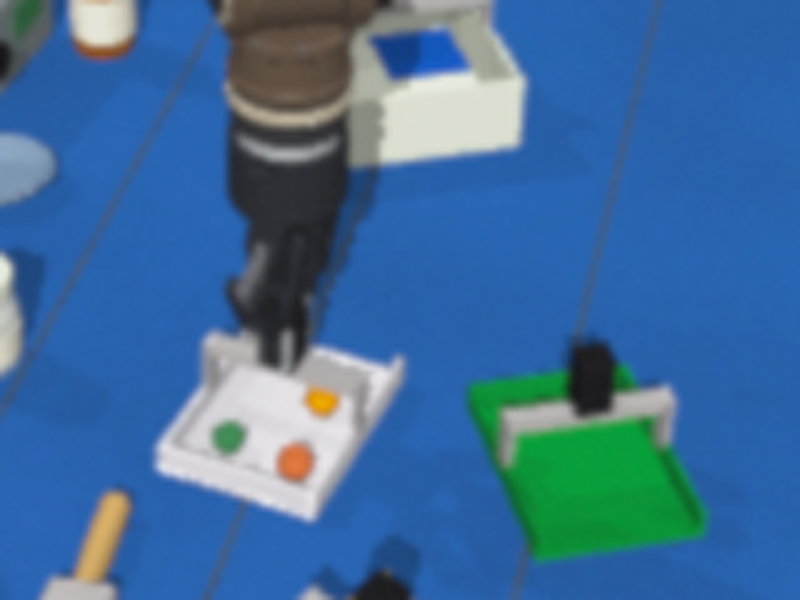

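The grip is good: 22.8 mm wide, with the stones at crop (228,436), (295,461) and (322,401) well clear of the fingers. I'll lift slowly.

Request:
play_rows(
  moves=[
    [0, [0, 0, -0.006], [0, 0, 0]],
    [0, [0, 0, -0.015], [0, 0, 0]],
    [0, [0, 0, -0.025], [0, 0, 0]],
    [0, [0, 0, -0.037], [0, 0, 0]],
    [0, [0, 0, -0.05], [0, 0, 0]],
    [0, [0, 0, -0.063], [0, 0, 0]],
    [0, [0, 0, -0.076], [0, 0, 0]],
    [0, [0, 0, -0.089], [0, 0, 0]],
    [0, [0, 0, -0.1], [0, 0, 0]],
    [0, [0, 0, -0.109], [0, 0, 0]],
    [0, [0, 0, -0.115], [0, 0, 0]],
    [0, [0, 0, -0.12], [0, 0, 0]],
  ],
)

```text
time: 7.2
position: [0.5152, 0.2369, 0.2016]
eef_rot: [0.0, 0.088, 0.996, -0.0]
ft_force: [-0.0, -0.1, -2.6]
grip_width: 0.0235
```

```bash
cat >> h.py <<'E'
TUB=np.array([.5455,-.1645]);TA=28.
def pour(th,lip=(0,.05,.08),yaw=TA,hz=.0814):
    ex=np.array([np.cos(np.radians(TA)),np.sin(np.radians(TA))]);ey=np.array([-ex[1],ex[0]])
    L=np.r_[TUB+lip[0]*ex+lip[1]*ey,lip[2]]
    Rt=tilt(yaw,th)*Ro.from_euler('z',yaw,degrees=True)
    p=L+Rt.apply(np.array([0,.075,hz-.0075]))
    return p,tilt(yaw,th)*down(yaw+180)
E
python3 - <<'E'
from h import *
show()
p,R=pour(-6,(0,.05,.13)); print(p); rel(p,R)
s,p0,R0=cur()
d=R0.inv()*(tilt(-10,-6)*down(170)); print(d.as_rotvec())
from plant import *
i=get_image("side"); cv2.imwrite("pics/a3.png",cv2.resize(i["color"][130:250,210:370,::-1],(800,600),interpolation=cv2.INTER_CUBIC))
E
```

```text
t 7.2 q [0.431, 0.209, -0.053, 1.309, -0.0, 0.607] p [0.5152 0.2369 0.2016] x [-0.985  0.175 -0.   ] z [ 0. -0. -1.] F [-0.04 -0.09 -2.64] w 0.0235
[ 0.48338244 -0.04767385  0.19565553]
shift [-0.0184, -0.2857, 0.006] turn [0.1006, -0.0347, -0.6637]
[ 1.04508690e-01  1.02727654e-04 -1.09384353e-03]
```

View pics/a3.png

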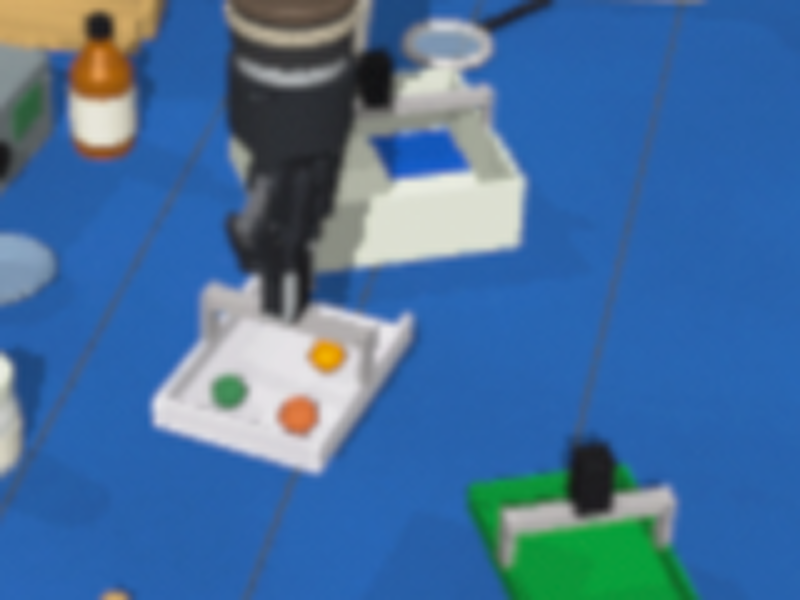

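The tray is lifted level with the stones in place. I'll move it slowly to the tub, tipped slightly backward.

Request:
play_rows(
  moves=[
    [0, [0, -0.003, 0], [0.03, 0, 0]],
    [0, [0, -0.009, 0], [0.06, 0, 0]],
    [0, [0, -0.018, 0], [0.09, 0, -0.02]],
    [0, [-0.001, -0.029, 0], [0.1, -0.003, -0.05]],
    [0, [-0.002, -0.042, 0.001], [0.1, -0.005, -0.085]],
    [0, [-0.003, -0.056, 0.001], [0.1, -0.007, -0.125]],
    [0, [-0.004, -0.071, 0.001], [0.1, -0.009, -0.165]],
    [0, [-0.005, -0.086, 0.002], [0.1, -0.011, -0.205]],
    [0, [-0.006, -0.101, 0.002], [0.1, -0.013, -0.245]],
    [0, [-0.007, -0.116, 0.002], [0.1, -0.015, -0.28]],
    [0, [-0.008, -0.131, 0.003], [0.1, -0.017, -0.315]],
    [0, [-0.009, -0.145, 0.003], [0.1, -0.018, -0.35]],
  ],
)

```text
time: 8.75
position: [0.4984, 0.0918, 0.1989]
eef_rot: [0.004, -0.088, 0.995, -0.051]
ft_force: [0.5, 0.4, -2.1]
grip_width: 0.0234
```

```bash
python3 - <<'E'
from h import *
show()
p,R=pour(-6,(0,.05,.13)); rel(p,R)
E
```

```text
t 8.75 q [0.237, 0.101, -0.19, 1.286, -0.102, 0.061] p [0.4984 0.0918 0.1989] x [-0.984 -0.176  0.   ] z [ 0.018 -0.1   -0.995] F [ 0.54  0.38 -2.15] w 0.0234
shift [0.0393, -0.1336, 0.017] turn [0.0026, -0.0323, -0.3105]
```

Request:
play_rows(
  moves=[
    [0, [0.002, -0.008, 0.001], [0, -0.002, -0.02]],
    [0, [0.005, -0.019, 0.002], [0, -0.005, -0.045]],
    [0, [0.009, -0.032, 0.004], [0, -0.008, -0.075]],
    [0, [0.013, -0.046, 0.006], [0, -0.011, -0.107]],
    [0, [0.018, -0.06, 0.008], [0, -0.015, -0.14]],
    [0, [0.022, -0.074, 0.01], [0, -0.018, -0.175]],
    [0, [0.026, -0.088, 0.012], [0, -0.021, -0.21]],
    [0, [0.03, -0.101, 0.013], [0, -0.024, -0.24]],
    [0, [0.033, -0.113, 0.014], [0.001, -0.027, -0.265]],
    [0, [0.036, -0.123, 0.015], [0.002, -0.029, -0.287]],
    [0, [0.038, -0.13, 0.016], [0.002, -0.031, -0.302]],
    [0, [0.039, -0.134, 0.017], [0.003, -0.032, -0.31]],
  ],
)

```text
time: 10.25
position: [0.4835, -0.0484, 0.1956]
eef_rot: [0.012, -0.241, 0.969, -0.051]
ft_force: [-0.9, 0.8, -2.6]
grip_width: 0.0234
```

```bash
python3 - <<'E'
from h import *
show()
for th,z in((0,.09),(6,.08),(12,.08),(18,.08),(24,.08),(30,.08),(36,.078),(40,.075)):
    print(th,end=' ');rel(*pour(th,(0,.05,z)))
from plant import *
i=get_image("side"); cv2.imwrite("pics/a4.png",cv2.resize(i["color"][70:220,200:400,::-1],(800,600),interpolation=cv2.INTER_CUBIC))
E
```

```text
t 10.25 q [-0.049, 0.016, -0.289, 1.213, -0.091, -0.54] p [ 0.4835 -0.0484  0.1956] x [-0.883 -0.469  0.001] z [ 0.048 -0.093 -0.994] F [-0.92  0.78 -2.57] w 0.0234
0 shift [-0.0002, -0.0032, 0.0322] turn [-0.1051, -0.0008, -0.0003]
6 shift [-0.0002, -0.011, 0.0356] turn [-0.2098, -0.0008, -0.0003]
12 shift [-0.0002, -0.0205, 0.03] turn [-0.3145, -0.0008, -0.0004]
18 shift [-0.0002, -0.0306, 0.0254] turn [-0.4193, -0.0008, -0.0004]
24 shift [-0.0002, -0.041, 0.022] turn [-0.524, -0.0008, -0.0004]
30 shift [-0.0002, -0.0518, 0.0196] turn [-0.6287, -0.0008, -0.0005]
36 shift [-0.0002, -0.0625, 0.0204] turn [-0.7334, -0.0007, -0.0005]
40 shift [-0.0002, -0.0696, 0.0232] turn [-0.8032, -0.0007, -0.0006]
```

View pics/a4.png

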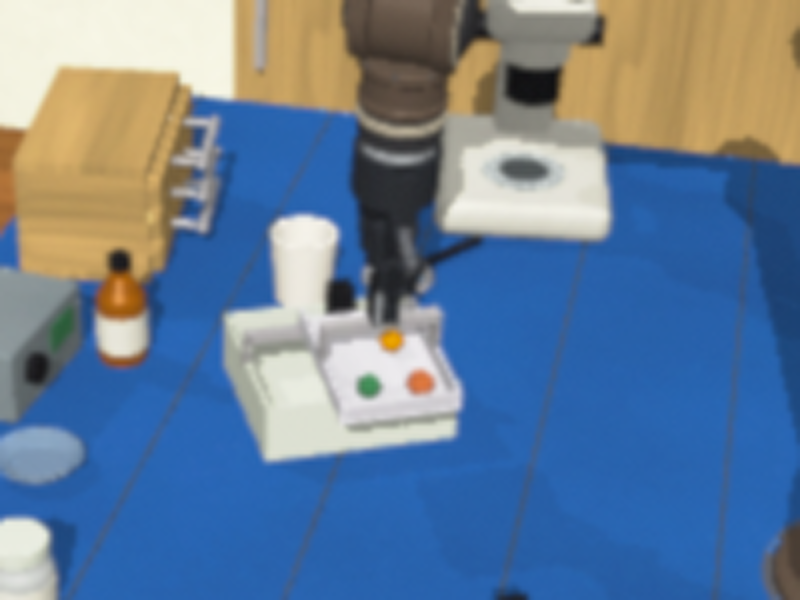

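The tray is level over the tub's near half, with the stones still inside. I'll begin the tip.

Request:
play_rows(
  moves=[
    [0, [0, -0.001, 0.01], [-0.035, 0, 0]],
    [0, [0, -0.002, 0.021], [-0.07, 0, 0]],
    [0, [0, -0.003, 0.032], [-0.105, 0, 0]],
    [0, [0, -0.006, 0.034], [-0.14, 0, 0]],
    [0, [0, -0.0085, 0.035], [-0.175, 0, 0]],
    [0, [0, -0.011, 0.0355], [-0.21, 0, 0]],
    [0, [0, -0.011, 0.0355], [-0.21, 0, 0]],
  ],
)

```text
time: 11.18
position: [0.4909, -0.0623, 0.1613]
eef_rot: [-0.013, -0.241, 0.969, 0.051]
ft_force: [-0.7, -0.4, -2.1]
grip_width: 0.0233
```

```bash
python3 - <<'E'
from h import *
show()
for th,z in((10,.08),(14,.08),(18,.08),(22,.08),(26,.08),(30,.08),(34,.08),(38,.08),(42,.08)):
    print(th,end=' ');rel(*pour(th,(0,.05,z)))
from plant import *
i=get_image("top");a=i["color"][140:260,250:400,::-1]
j=get_image("side");b=j["color"][100:220,220:370,::-1]
cv2.imwrite("pics/a5.png",cv2.resize(np.hstack([a,b]),(800,320),interpolation=cv2.INTER_CUBIC))
E
```

```text
t 11.175 q [-0.172, 0.136, -0.234, 1.267, 0.082, -0.662] p [ 0.4909 -0.0623  0.1613] x [-0.884 -0.468  0.001] z [-0.05   0.092 -0.994] F [-0.67 -0.42 -2.1 ] w 0.0233
10 shift [-0.0002, -0.0044, -0.005] turn [-0.0693, -0.0009, -0.0015]
14 shift [-0.0002, -0.0101, -0.0096] turn [-0.1392, -0.0008, -0.0016]
18 shift [-0.0002, -0.016, -0.0139] turn [-0.209, -0.0008, -0.0016]
22 shift [-0.0002, -0.0223, -0.0177] turn [-0.2788, -0.0007, -0.0016]
26 shift [-0.0003, -0.0288, -0.0211] turn [-0.3486, -0.0007, -0.0016]
30 shift [-0.0003, -0.0356, -0.024] turn [-0.4184, -0.0006, -0.0017]
34 shift [-0.0003, -0.0425, -0.0265] turn [-0.4882, -0.0005, -0.0017]
38 shift [-0.0003, -0.0496, -0.0285] turn [-0.558, -0.0005, -0.0017]
42 shift [-0.0003, -0.0568, -0.0299] turn [-0.6278, -0.0004, -0.0017]
```

View pics/a5.png

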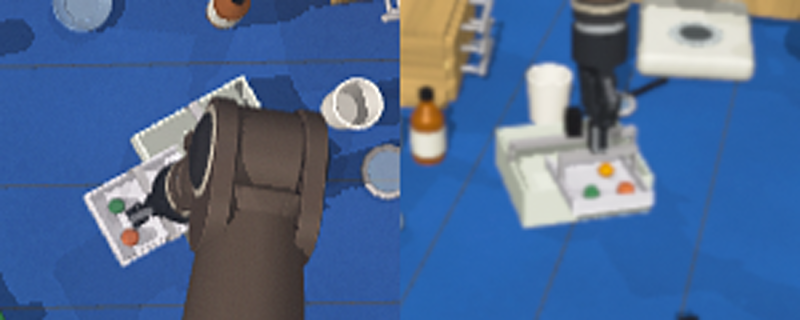

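The tray's back edge midpoint (105,230) lies on the tub's mid-line, so they are aligned. I'll continue tipping around the lip.

Request:
play_rows(
  moves=[
    [0, [0, -0.002, -0.0025], [-0.035, 0, 0]],
    [0, [0, -0.0044, -0.005], [-0.07, 0, 0]],
    [0, [0, -0.0072, -0.0073], [-0.105, 0, 0]],
    [0, [0, -0.0101, -0.0096], [-0.14, 0, 0]],
    [0, [0, -0.013, -0.0118], [-0.174, 0, 0]],
    [0, [0, -0.016, -0.0139], [-0.209, 0, 0]],
    [0, [0, -0.019, -0.0158], [-0.244, 0, 0]],
    [0, [0, -0.0223, -0.0177], [-0.279, 0, 0]],
    [0, [0, -0.0255, -0.0194], [-0.314, 0, 0]],
    [0, [0, -0.0288, -0.0211], [-0.349, 0, 0]],
    [0, [0, -0.0322, -0.0226], [-0.384, 0, 0]],
    [0, [0, -0.0356, -0.024], [-0.418, 0, 0]],
  ],
)

```text
time: 12.78
position: [0.5085, -0.0955, 0.1817]
eef_rot: [-0.063, -0.233, 0.937, 0.252]
ft_force: [0.8, 0.8, -1.9]
grip_width: 0.0232
```

```bash
python3 - <<'E'
from h import *
show()
for th,z in((34,.08),(38,.08),(42,.08)):
    print(th,end=' ');rel(*pour(th,(0,.05,z)))
from plant import *
i=get_image("top");a=i["color"][140:260,250:400,::-1]
j=get_image("side");b=j["color"][100:220,220:370,::-1]
cv2.imwrite("pics/a6.png",cv2.resize(np.hstack([a,b]),(800,320),interpolation=cv2.INTER_CUBIC))
E
```

```text
t 12.775 q [-0.361, 0.425, 0.089, 1.646, 0.337, -0.92] p [ 0.5085 -0.0955  0.1817] x [-0.883 -0.469  0.001] z [-0.235  0.442 -0.865] F [ 0.78  0.77 -1.87] w 0.0232
34 shift [-0.0002, -0.0057, -0.005] turn [-0.0687, -0.0003, -0.0009]
38 shift [-0.0003, -0.0114, -0.0097] turn [-0.1385, -0.0002, -0.0009]
42 shift [-0.0003, -0.0174, -0.014] turn [-0.2083, -0.0002, -0.0009]
```

View pics/a6.png

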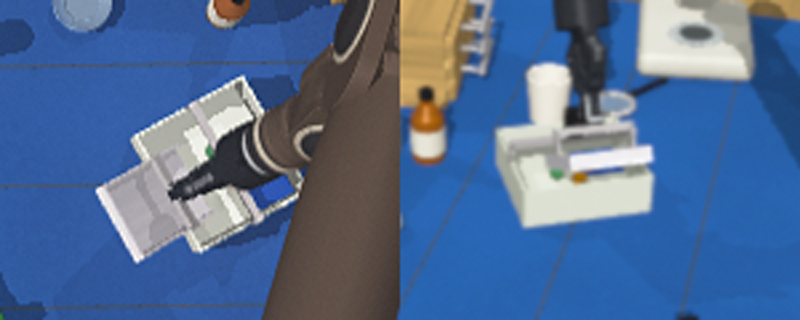

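Green (side crop 555,173) and yellow (580,177) are already in the tub. Red isn't visible, so I'll tip a little more and hold.

Request:
play_rows(
  moves=[
    [0, [0, -0.003, -0.0025], [-0.035, 0, 0]],
    [0, [0, -0.0057, -0.005], [-0.069, 0, 0]],
    [0, [0, -0.0085, -0.0075], [-0.104, 0, 0]],
    [0, [0, -0.0114, -0.0097], [-0.138, 0, 0]],
    [0, [0, -0.0114, -0.0097], [-0.138, 0, 0]],
    [0, [0, -0.0114, -0.0097], [-0.138, 0, 0]],
  ],
)

```text
time: 13.62
position: [0.5156, -0.109, 0.1835]
eef_rot: [-0.079, -0.228, 0.918, 0.315]
ft_force: [0.5, -0.1, -1.9]
grip_width: 0.0233
```

```bash
python3 - <<'E'
from h import *
show()
from plant import *
i=get_image("top");a=i["color"][160:250,260:372,::-1]
j=get_image("side");b=j["color"][125:215,230:342,::-1]
cv2.imwrite("pics/a7.png",cv2.resize(np.hstack([a,b]),(800,320),interpolation=cv2.INTER_CUBIC))
for th,lip in((38,(0,.07,.12)),(20,(0,.1,.17)),(0,(0,.11,.17))): print(th);rel(*pour(th,lip))
E
```

```text
t 13.625 q [-0.409, 0.539, 0.202, 1.782, 0.393, -1.007] p [ 0.5156 -0.109   0.1835] x [-0.884 -0.468  0.002] z [-0.289  0.543 -0.788] F [ 0.53 -0.09 -1.91] w 0.0233
38
shift [-0.0002, 0.0409, -0.0195] turn [-0.0012, -0.0004, -0.0018]
20
shift [-0.0001, 0.1145, -0.0137] turn [0.3129, -0.0007, -0.0017]
0
shift [-0.0001, 0.1329, 0.0274] turn [0.662, -0.001, -0.0016]
```

View pics/a7.png

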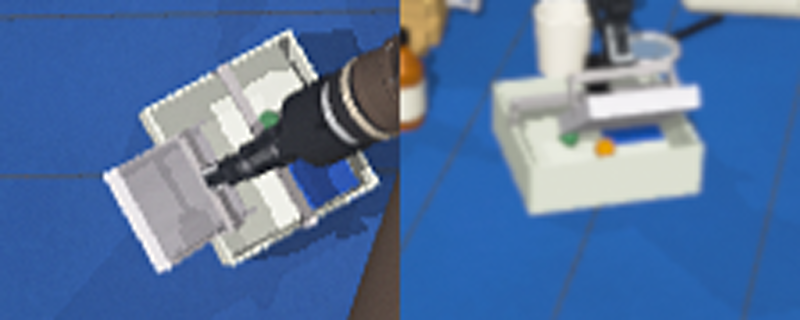

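```bash
python3 - <<'E'
from h import *
for th,lip in((38,(0,.05,.14)),): print(th);rel(*pour(th,lip))
E
```

```text
38
shift [-0.0002, 0.0374, -0.0476] turn [-0.0012, -0.0004, -0.0018]
```

Request:
play_rows(
  moves=[
    [0, [0, 0.008, -0.01], [0, 0, 0]],
    [0, [0, 0.018, -0.022], [0, 0, 0]],
    [0, [0, 0.028, -0.036], [0, 0, 0]],
    [0, [0, 0.0374, -0.0476], [0, 0, 0]],
    [0, [0, 0.0374, -0.0476], [0, 0, 0]],
  ],
)

```text
time: 14.35
position: [0.5159, -0.1087, 0.2459]
eef_rot: [-0.078, -0.228, 0.918, 0.314]
ft_force: [0.0, 0.4, -2.6]
grip_width: 0.0235
```

```bash
python3 - <<'E'
from h import *
show()
from plant import *
i=get_image("top");a=i["color"][160:250,260:372,::-1]
j=get_image("side");b=j["color"][125:215,230:342,::-1]
cv2.imwrite("pics/a8.png",cv2.resize(np.hstack([a,b]),(800,320),interpolation=cv2.INTER_CUBIC))
E
```

```text
t 14.35 q [-0.408, 0.524, 0.317, 1.908, 0.394, -1.007] p [ 0.5159 -0.1087  0.2459] x [-0.884 -0.468 -0.   ] z [-0.287  0.542 -0.79 ] F [ 0.04  0.41 -2.57] w 0.0235
```

View pics/a8.png

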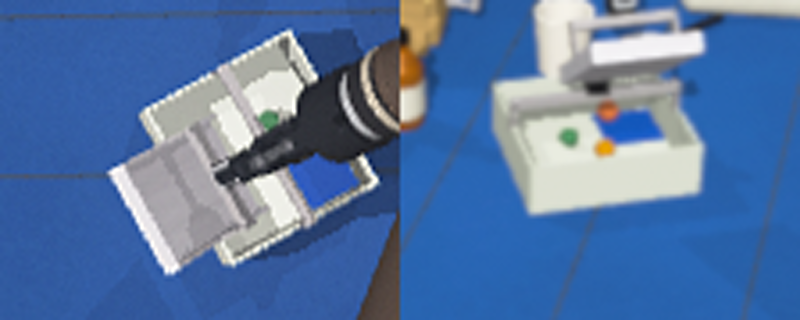

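All three stones are in the tub: red (607,110), green (568,137) and yellow (604,147) in the side crop. I'll return the tray to its old, empty spot.

```bash
python3 - <<'E'
from h import *
rel(*pour(15,(0,.10,.17))); rel(*pour(0,(0,.12,.17)));rel([.515,.237,.22],down(170))
E
```

```text
shift [-0.0001, 0.0811, 0.0422] turn [0.3999, -0.0007, -0.0017]
shift [-0.0, 0.1036, 0.0811] turn [0.6617, -0.0009, -0.0016]
shift [-0.1614, 0.2263, 0.2067] turn [0.6366, -0.2201, 0.6369]
```

Request:
play_rows(
  moves=[
    [0, [0, 0.02, 0.01], [0.1, 0, 0]],
    [0, [0, 0.041, 0.021], [0.2, 0, 0]],
    [0, [0, 0.061, 0.031], [0.3, 0, 0]],
    [0, [0, 0.081, 0.042], [0.4, 0, 0]],
    [0, [0, 0.093, 0.062], [0.53, 0, 0]],
    [0, [0, 0.104, 0.081], [0.66, 0, 0]],
    [0, [-0.025, 0.125, 0.103], [0.66, -0.03, 0.1]],
    [0, [-0.055, 0.146, 0.125], [0.66, -0.07, 0.2]],
    [0, [-0.08, 0.167, 0.147], [0.655, -0.11, 0.3]],
    [0, [-0.11, 0.187, 0.168], [0.65, -0.14, 0.41]],
    [0, [-0.135, 0.207, 0.188], [0.64, -0.18, 0.53]],
    [0, [-0.161, 0.226, 0.207], [0.637, -0.22, 0.637]],
  ],
)

```text
time: 15.95
position: [0.5142, 0.2378, 0.2183]
eef_rot: [-0.001, 0.089, 0.996, -0.001]
ft_force: [0.4, 0.5, -1.5]
grip_width: 0.0235
```

```bash
python3 - <<'E'
from h import *
show();rel([.515,.237,.12],down(170));rel([.515,.237,.082],down(170))
E
```

```text
t 15.95 q [0.433, 0.208, -0.018, 1.347, -0.0, 0.611] p [0.5142 0.2378 0.2183] x [-0.984  0.177  0.002] z [-0.002 -0.001 -1.   ] F [ 0.41  0.5  -1.48] w 0.0235
shift [-0.0011, -0.0005, 0.0983] turn [-0.0017, -0.002, -0.0037]
shift [-0.0012, -0.0004, 0.1363] turn [-0.0017, -0.002, -0.0037]
```

Request:
play_rows(
  moves=[
    [0, [-0.001, 0, 0.04], [-0.002, -0.002, -0.003]],
    [0, [-0.001, 0, 0.08], [-0.002, -0.002, -0.003]],
    [0, [-0.001, 0, 0.11], [-0.002, -0.002, -0.003]],
    [0, [-0.001, 0, 0.123], [-0.002, -0.002, -0.003]],
    [0, [-0.001, 0, 0.13], [-0.002, -0.002, -0.003]],
    [0, [-0.001, 0, 0.134], [-0.002, -0.002, -0.003]],
    [0, [-0.001, 0, 0.136], [-0.002, -0.002, -0.003]],
    [0, [-0.001, 0, 0.136], [-0.002, -0.002, -0.003]],
  ],
)

```text
time: 16.95
position: [0.5152, 0.2375, 0.0829]
eef_rot: [0.0, 0.088, 0.996, 0.0]
ft_force: [0.3, -0.5, -1.9]
grip_width: 0.0235
```

```bash
python3 - <<'E'
from h import *
show()
from plant import *
j=get_image("side");b=j["color"][180:260,220:320,::-1]
cv2.imwrite("pics/a9.png",cv2.resize(b,(600,480),interpolation=cv2.INTER_CUBIC))
E
```

```text
t 16.95 q [0.432, 0.256, -0.258, 1.055, 0.0, 0.607] p [0.5152 0.2375 0.0829] x [-0.985  0.174 -0.001] z [ 0.001  0.001 -1.   ] F [ 0.28 -0.47 -1.87] w 0.0235
```

View pics/a9.png

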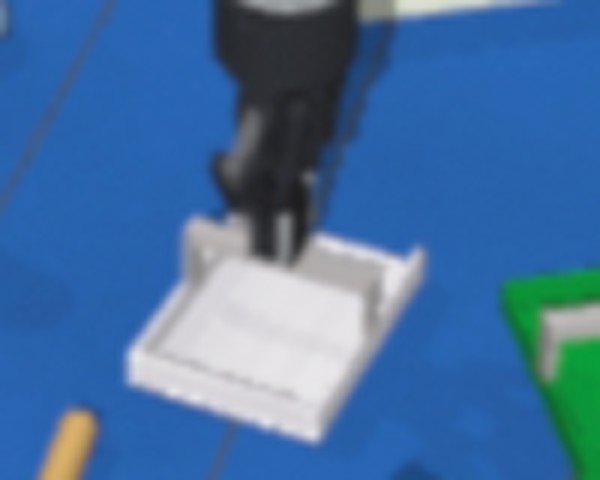

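The tray is empty and level but still hanging about 1.5 mm up. I'll lower it, release and retreat.

Request:
play_rows(
  moves=[
    [0, [0, 0, 0.001], [0, 0, 0]],
    [0, [0, 0, 0.002], [0, 0, 0]],
    [0, [0, 0, 0.002], [0, 0, 0]],
    [0.4, [0, 0, 0.001], [0, 0, 0]],
    [1, [0, 0, 0], [0, 0, 0]],
    [1, [0, 0, 0], [0, 0, 0]],
    [1, [0, 0, 0], [0, 0, 0]],
    [1, [0, 0, -0.03], [0, 0, 0]],
    [1, [0, 0, -0.07], [0, 0, 0]],
    [1, [0, 0, -0.13], [0, 0, 0]],
    [1, [0, 0, -0.17], [0, 0, 0]],
    [1, [0, 0, -0.17], [0, 0, 0]],
  ],
)

```text
time: 18.5
position: [0.5164, 0.2381, 0.2568]
eef_rot: [0.003, 0.088, 0.996, 0.002]
ft_force: [0.4, 0.4, 1.0]
grip_width: 0.0852
```

```bash
python3 - <<'E'
from h import *
show()
from plant import *
j=get_image("side");i=get_image("top"); np.savez("side1.npz",**j);np.savez("top1.npz",**i)
b=j["color"][180:260,220:320,::-1];a=i["color"][160:240,282:382,::-1];c=j["color"][125:205,230:330,::-1]
cv2.imwrite("pics/b1.png",cv2.resize(np.vstack([np.hstack([b,a]),np.hstack([c,c])]),(750,600),interpolation=cv2.INTER_CUBIC))
E
```

```text
t 18.5 q [0.432, 0.203, 0.06, 1.42, 0.0, 0.607] p [0.5164 0.2381 0.2568] x [-0.985  0.174 -0.006] z [ 0.007  0.004 -1.   ] F [0.38 0.38 0.98] w 0.0852
```

View pics/b1.png

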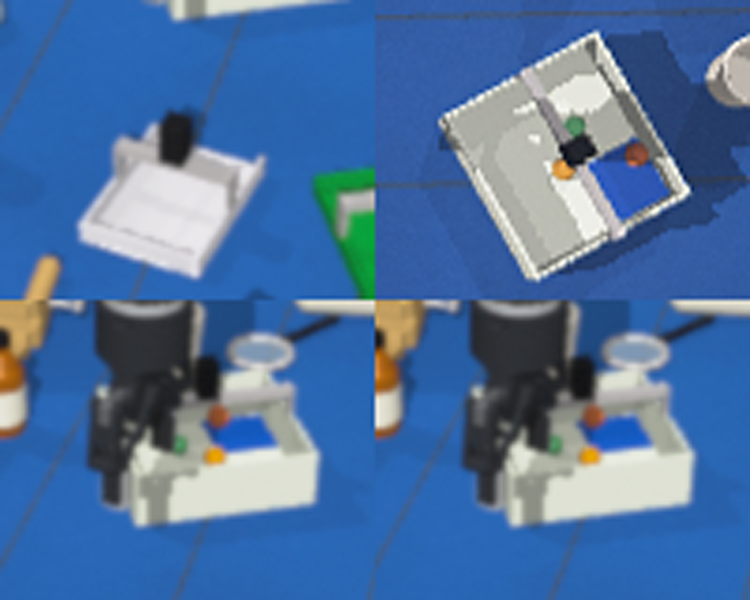

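The tray is flat and released. Tub stones in the top crop: red (637,154), green (575,126), yellow (563,169). I'll re-measure the tub grip.

```bash
python3 - <<'E'
from h import *
T=dict(np.load("top1.npz"));S=dict(np.load("side1.npz"))
dk=lambda i:i["color"].max(2)<70
ct,st,_=blob(dk(T),325,190,345,210);cs,ss,_=blob(dk(S),278,138,295,156)
print(ct,st,cs,ss,tri(T,ct,S,cs),onz(T,ct,.111))
h=cv2.cvtColor(T["color"],cv2.COLOR_RGB2HSV);w=((h[...,1]<90)&(h[...,2]>110))
c,st,m=blob(w,295,165,370,238)
m=cv2.morphologyEx(m.astype(np.uint8),cv2.MORPH_CLOSE,np.ones((9,9)));cn=max(cv2.findContours(m,0,2)[0],key=cv2.contourArea)
r=cv2.boxPoints(cv2.minAreaRect(cn));P=np.array([onz(T,p,.06) for p in r]);print(P.mean(0))
for k in range(4):
    e=P[(k+1)%4]-P[k]; print("  edge",np.linalg.norm(e).round(4),np.degrees(np.arctan2(e[1],e[0])).round(1))
g=[.5448,-.164];show()
rel([*g,.25],down(208));rel([*g,.116],down(208))
E
```

```text
[335.57692308 199.90384615] [331 196  10   9  52] [282.64761905 144.81904762] [278 138  10  14 105] (array([ 0.54953672, -0.16469596,  0.1117553 ]), np.float64(0.008602646738904013)) [ 0.54535388 -0.16562459  0.111     ]
[ 0.54327398 -0.16318991  0.06      ]
  edge 0.1922 -61.2
  edge 0.1975 -152.4
  edge 0.19 118.5
  edge 0.1964 28.2
t 18.6 q [0.432, 0.205, 0.054, 1.418, 0.0, 0.607] p [0.5152 0.2375 0.2528] x [-0.985  0.174 -0.001] z [ 0.001  0.001 -1.   ] F [-0.09  0.11  0.17] w 0.0852
shift [-0.0992, -0.3901, 0.0024] turn [0.0007, 0.0016, -0.664]
shift [-0.099, -0.3903, 0.1364] turn [0.0007, 0.0016, -0.664]
```

Request:
play_rows(
  moves=[
    [1, [-0.1, -0.391, 0.002], [0, 0.001, -0.664]],
    [1, [-0.1, -0.391, 0.002], [0, 0.001, -0.664]],
    [1, [-0.1, -0.391, 0.002], [0, 0.001, -0.664]],
    [1, [-0.1, -0.391, 0.002], [0, 0.001, -0.664]],
    [1, [-0.1, -0.391, 0.002], [0, 0.001, -0.664]],
    [1, [-0.1, -0.391, 0.002], [0, 0.001, -0.664]],
    [1, [-0.1, -0.391, 0.002], [0, 0.001, -0.664]],
    [1, [-0.1, -0.391, 0.002], [0, 0.001, -0.664]],
    [1, [-0.1, -0.391, 0.03], [0, 0.001, -0.664]],
    [1, [-0.1, -0.391, 0.05], [0, 0.001, -0.664]],
    [1, [-0.1, -0.391, 0.05], [0, 0.001, -0.664]],
    [1, [-0.1, -0.391, 0.05], [0, 0.001, -0.664]],
  ],
)

```text
time: 20.1
position: [0.5455, -0.1642, 0.2026]
eef_rot: [0.0, -0.242, 0.97, 0.0]
ft_force: [0.9, 0.1, 0.7]
grip_width: 0.0855
```

```bash
python3 - <<'E'
from h import *
show();rel([.545,-.165,.115],down(208))
E
```

```text
t 20.1 q [-0.293, 0.214, -0.044, 1.312, 0.001, -0.783] p [ 0.5455 -0.1642  0.2026] x [-0.883 -0.47  -0.001] z [ 0.     0.001 -1.   ] F [0.89 0.09 0.74] w 0.0855
shift [0.0009, -0.0005, 0.0876] turn [0.0008, 0.0006, 0.0009]
```

Request:
play_rows(
  moves=[
    [1, [0.001, 0, 0.03], [0, 0, 0]],
    [1, [0.001, 0, 0.06], [0, 0, 0]],
    [1, [0.001, 0, 0.08], [0, 0, 0]],
    [1, [0.001, 0, 0.088], [0, 0, 0]],
    [1, [0.001, 0, 0.088], [0, 0, 0]],
    [0, [0.001, 0, 0.088], [0, 0, 0]],
    [0, [0.001, 0, 0.088], [0, 0, 0]],
    [0, [0.001, 0, 0.088], [0, 0, 0]],
    [0, [0.001, 0, 0.088], [0, 0, 0]],
    [0, [0.001, 0, 0.088], [0, 0, 0]],
    [0, [0.001, 0, 0.088], [0, 0, 0]],
    [0, [0.001, 0, 0.088], [0, 0, 0]],
  ],
)

```text
time: 21.6
position: [0.5449, -0.1648, 0.1151]
eef_rot: [0.001, -0.242, 0.97, 0.0]
ft_force: [0.1, -0.6, 5.3]
grip_width: 0.0231
```

```bash
python3 - <<'E'
from h import *
show();rel([.545,-.165,.335],down(208));rel([.43,-.05,.335],down(208));
E
```

```text
t 21.6 q [-0.294, 0.242, -0.204, 1.124, 0.001, -0.784] p [ 0.5449 -0.1648  0.1151] x [-0.883 -0.47  -0.001] z [ 0.001  0.001 -1.   ] F [ 0.12 -0.62  5.33] w 0.0231
shift [-0.0002, -0.0002, -0.2199] turn [0.0, 0.0012, 0.0008]
shift [0.0472, 0.1554, -0.2199] turn [0.0, 0.0012, 0.0008]
```

Gripped. Now I'll lift straight up and then shift toward the clear area.

Request:
play_rows(
  moves=[
    [0, [0, 0, -0.01], [0, 0, 0]],
    [0, [0, 0, -0.025], [0, 0, 0]],
    [0, [0, 0, -0.045], [0, 0, 0]],
    [0, [0, 0, -0.07], [0, 0, 0]],
    [0, [0, 0, -0.095], [0, 0, 0]],
    [0, [0, 0.01, -0.12], [0, 0, 0]],
    [0, [0.01, 0.03, -0.145], [0, 0, 0]],
    [0, [0.018, 0.06, -0.17], [0, 0, 0]],
    [0, [0.027, 0.09, -0.19], [0, 0, 0]],
    [0, [0.036, 0.12, -0.21], [0, 0, 0]],
    [0, [0.044, 0.145, -0.218], [0, 0, 0]],
    [0, [0.047, 0.155, -0.22], [0, 0, 0]],
  ],
)

```text
time: 23.1
position: [0.4296, -0.0495, 0.3366]
eef_rot: [0.002, -0.243, 0.97, -0.0]
ft_force: [0.5, -0.1, -4.3]
grip_width: 0.0233
```

```bash
python3 - <<'E'
from h import *
show();rel([.43,-.05,.335],down(50))
E
```

```text
t 23.1 q [-0.115, -0.037, -0.028, 1.577, 0.001, -0.606] p [ 0.4296 -0.0495  0.3366] x [-0.882 -0.471 -0.003] z [ 0.003  0.    -1.   ] F [ 0.46 -0.06 -4.27] w 0.0233
shift [-0.0002, -0.0006, 0.0016] turn [0.0037, 0.0023, 2.7595]
```

Request:
play_rows(
  moves=[
    [0, [0, 0, 0], [0, 0, 0.05]],
    [0, [0, 0, 0], [0, 0, 0.15]],
    [0, [0, 0, 0], [0, 0, 0.28]],
    [0, [0, 0, 0], [0, 0, 0.41]],
    [0, [0, 0, 0], [0, 0, 0.54]],
    [0, [0, 0, 0], [0, 0, 0.67]],
    [0, [0, 0, 0], [0, 0, 0.8]],
    [0, [0, 0, 0], [0, 0, 0.93]],
    [0, [0, 0, 0], [0, 0, 1.06]],
    [0, [0, 0, 0], [0, 0, 1.19]],
    [0, [0, 0, 0], [0, 0, 1.3]],
    [0, [0, 0, 0], [0, 0, 1.38]],
  ],
)

```text
time: 24.6
position: [0.4298, -0.0498, 0.3362]
eef_rot: [0.001, 0.432, 0.902, 0.001]
ft_force: [0.1, -0.1, -3.1]
grip_width: 0.0231
```

Request:
play_rows(
  moves=[
    [0, [0, 0, 0], [0, 0, 0.08]],
    [0, [0, 0, 0], [0, 0, 0.2]],
    [0, [0, 0, 0], [0, 0, 0.33]],
    [0, [0, 0, 0], [0, 0, 0.46]],
    [0, [0, 0, 0], [0, 0, 0.59]],
    [0, [0, 0, 0], [0, 0, 0.72]],
    [0, [0, 0, 0], [0, 0, 0.85]],
    [0, [0, 0, 0], [0, 0, 0.98]],
    [0, [0, 0, 0], [0, 0, 1.11]],
    [0, [0, 0, 0], [0, 0, 1.23]],
    [0, [0, 0, 0], [0, 0, 1.33]],
    [0, [0, 0, 0], [0, 0, 1.38]],
  ],
)

```text
time: 26.1
position: [0.43, -0.0501, 0.3358]
eef_rot: [0.0, 0.908, 0.42, 0.001]
ft_force: [-0.0, -0.3, -3.4]
grip_width: 0.0235
```

```bash
python3 - <<'E'
from h import *
show()
s,p,R=cur()
# tilt about grip; lean az 95 -> axis az 185? up x: rotate about axis a leans z toward a-90
for d in (18,38):
    Rt=tilt(185,d); print((Rt.apply([0,0,1])).round(2)); rel([.43,-.05,.335],Rt*down(50))
from plant import *
j=get_image("side");i=get_image("top")
b=j["color"][60:220,220:420,::-1];a=i["color"][140:300,230:430,::-1]
cv2.imwrite("pics/c1.png",cv2.resize(np.hstack([a,b]),(800,320),interpolation=cv2.INTER_CUBIC))
E
```

```text
t 26.1 q [-0.116, -0.035, -0.028, 1.577, 0.0, 2.159] p [ 0.43   -0.0501  0.3358] x [0.647 0.762 0.001] z [ 0.001  0.    -1.   ] F [-0.03 -0.33 -3.37] w 0.0235
[-0.03  0.31  0.95]
shift [0.0001, -0.0001, 0.0008] turn [-0.2219, -0.2224, -0.0063]
[-0.05  0.61  0.79]
shift [0.0001, -0.0001, 0.0008] turn [-0.4695, -0.4685, -0.0064]
```

View pics/c1.png

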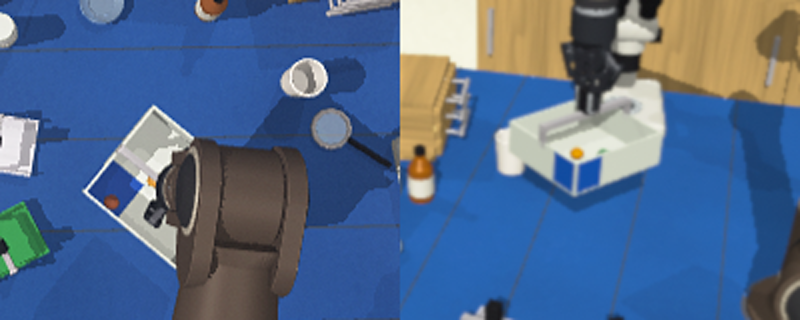

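The blue outer corner (577,173) faces the side camera. I'll tilt gently toward it.

Request:
play_rows(
  moves=[
    [0, [0, 0, 0], [-0.03, -0.03, 0]],
    [0, [0, 0, 0], [-0.06, -0.06, 0]],
    [0, [0, 0, 0], [-0.09, -0.09, 0]],
    [0, [0, 0, 0], [-0.12, -0.12, 0]],
    [0, [0, 0, 0], [-0.15, -0.15, 0]],
    [0, [0, 0, 0], [-0.18, -0.18, 0]],
    [0, [0, 0, 0], [-0.21, -0.21, 0]],
    [0, [0, 0, 0], [-0.24, -0.24, 0]],
    [0, [0, 0, 0], [-0.28, -0.28, 0]],
    [0, [0, 0, 0], [-0.32, -0.32, 0]],
    [0, [0, 0, 0], [-0.36, -0.36, 0]],
    [0, [0, 0, 0], [-0.4, -0.4, 0]],
  ],
)

```text
time: 27.7
position: [0.4301, -0.0499, 0.3355]
eef_rot: [0.263, 0.871, 0.404, -0.096]
ft_force: [0.3, 0.4, -2.5]
grip_width: 0.0232
```

```bash
python3 - <<'E'
from h import *
show()
s,p,R=cur()
rel([.43,-.05,.335],tilt(185,38)*down(50))
from plant import *
j=get_image("side")
b=j["color"][80:200,230:390,::-1]
cv2.imwrite("pics/c2.png",cv2.resize(b,(800,600),interpolation=cv2.INTER_CUBIC))
E
```

```text
t 27.7 q [0.227, -0.028, -0.117, 1.571, -0.56, 2.525] p [ 0.4301 -0.0499  0.3355] x [ 0.655  0.654 -0.379] z [ 0.045 -0.535 -0.844] F [ 0.31  0.43 -2.46] w 0.0232
shift [0.0001, -0.0002, 0.0005] turn [-0.0695, -0.0674, -0.0031]
```

View pics/c2.png

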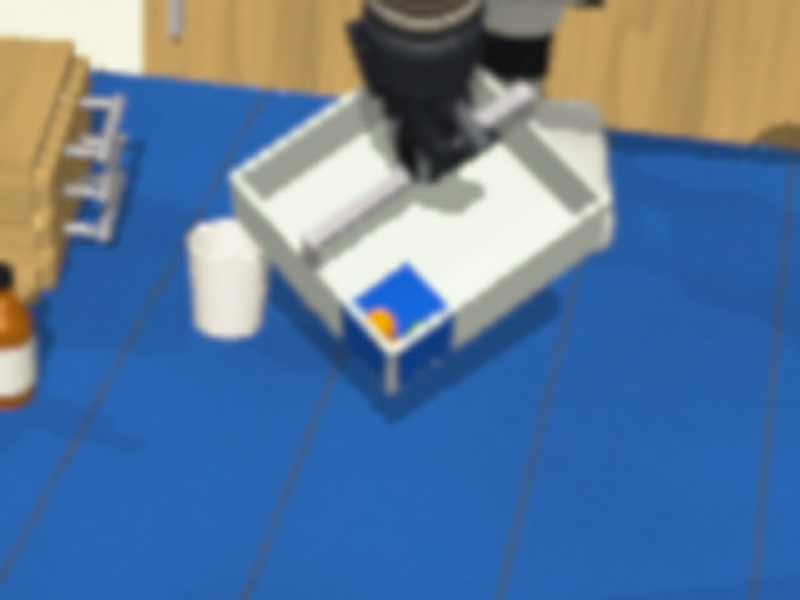

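Yellow (380,322) and a sliver of green (412,327) are in the corner. Red is probably behind the wall edge, so I'll tilt to about 0.78 rad to see it.

Request:
play_rows(
  moves=[
    [0, [0, 0, 0], [-0.03, -0.03, 0]],
    [0, [0, 0, 0], [-0.06, -0.06, 0]],
    [0, [0, 0, 0], [-0.09, -0.09, 0]],
    [0, [0, 0, 0], [-0.12, -0.12, 0]],
    [0, [0, 0, 0], [-0.15, -0.15, 0]],
    [0, [0, 0, 0], [-0.15, -0.15, 0]],
    [0, [0, 0, 0], [-0.15, -0.15, 0]],
    [0, [0, 0, 0], [-0.15, -0.15, 0]],
  ],
)

```text
time: 28.75
position: [0.43, -0.0496, 0.335]
eef_rot: [0.357, 0.839, 0.39, -0.131]
ft_force: [-0.8, -0.2, -2.5]
grip_width: 0.0234
```

```bash
python3 - <<'E'
from h import *
show()
s,p,R=cur()
M=R.as_matrix(); print("tilt",np.arccos(-M[2,2]))
from plant import *
j=get_image("side");np.savez("side2.npz",**j)
# predicted tub frame: tool x=-tub x, tool y=tub y, z=-; grip at TCP+.004z
Rt=M@np.diag([-1,1,-1]); O=p+M[:,2]*.003+ M[:,2]*.112
loc=lambda v:O+Rt@np.array(v)
print("foot",loc([-.095,-.09,0]),"grip",loc([0,0,.111]))
sc=np.array([8,8]);im=cv2.resize(j["color"][110:180,260:350,::-1],None,fx=8,fy=8,interpolation=cv2.INTER_CUBIC)
cv2.imwrite("pics/c3.png",im)
for n,v in(("foot",[-.095,-.09,0]),("p1",[-.021,-.016,.004]),("p2",[-.091,-.016,.004]),("p3",[-.021,-.086,.004]),("rimcorner",[-.095,-.09,.06])): print(n,(proj(j,loc(v))-[260,110])*8)
E
```

```text
t 28.75 q [0.33, 0.026, -0.151, 1.63, -0.75, 2.696] p [ 0.43   -0.0496  0.335 ] x [ 0.662  0.561 -0.498] z [ 0.059 -0.701 -0.711] F [-0.82 -0.16 -2.54] w 0.0234
tilt 0.7796545327578941
foot [ 0.43236081 -0.03721619  0.16126615] grip [ 0.43019392 -0.05244573  0.33217362]
foot [390.01075886 355.7836624 ]
p1 [415.74216878 127.16925128]
p2 [292.69241871 223.76256688]
p3 [515.41229882 243.60658836]
rimcorner [387.77966099 320.26514044]
```

View pics/c3.png

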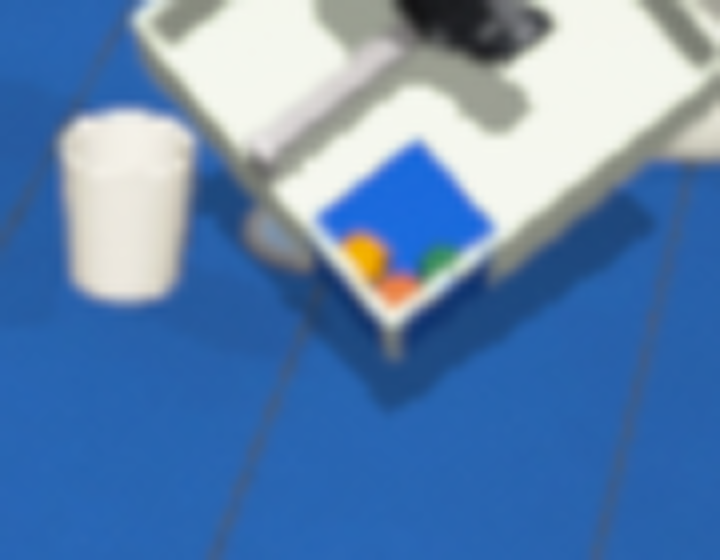

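Red (397,287), yellow (362,257) and green (440,262) all sit in the blue corner. The patch corners I predicted match the image. I'll make a last numeric check of the stones, the tray and the bystanders.

```bash
python3 - <<'E'
from h import *
from plant import *
show();s,p,R=cur();M=R.as_matrix();Rt=M@np.diag([-1,1,-1]);O=p+M[:,2]*.115
j=dict(np.load("side2.npz"))
for n,uv in(("red",(397,285)),("yellow",(362,257)),("green",(440,260))):
    c,d=ray(j,np.array(uv)/8+[260,110]); c=Rt.T@(c-O);d=Rt.T@d; print(n,(c+d*(.012-c[2])/d[2]).round(3))
print(np.abs(s["dq"]).max())
i=get_image("top");k=get_image("side")
T0=np.load("top0.npz")["color"];
cv2.imwrite("pics/d1.png",cv2.resize(np.hstack([i["color"][80:270,70:440,::-1]]),(780,400),interpolation=cv2.INTER_CUBIC))
cv2.imwrite("pics/d2.png",cv2.resize(k["color"][:,:,::-1],(640,480)))
E
```

```text
t 28.8 q [0.33, 0.026, -0.151, 1.63, -0.75, 2.696] p [ 0.43   -0.0497  0.335 ] x [ 0.662  0.561 -0.497] z [ 0.059 -0.701 -0.711] F [-0.13  0.1  -3.45] w 0.0234
red [-0.074 -0.069  0.012]
yellow [-0.078 -0.05   0.012]
green [-0.053 -0.073  0.012]
0.0029242442720909525
```

View pics/d1.png

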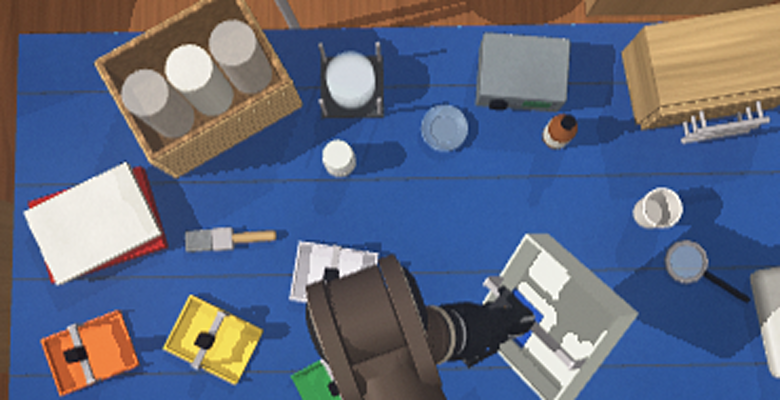

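View pics/d2.png

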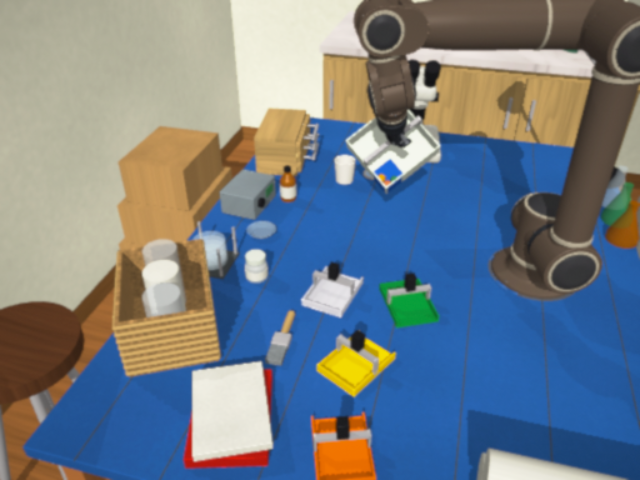

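The tray at (333,292) in the side view is flat on the table, the bystanders are where they started, and the tub is held clear and still. I'll hand in.

```bash
python3 - <<'E'
from plant import *
print(finish_job())
E
```

```text
the job is handed in; nothing more can be done
None
```

I handed the job in at about 28.9 s of the 67 s allowed; `finish_job()` gives no verdict. I lifted the aluminium tray and poured all three stones into the tub. I set the empty tray back on its old spot, let it go, then lifted the tub and tilted it toward its blue corner.

- **Stones:** cast onto the tub floor, red is at (-74, -69) mm, yellow at (-78, -50) mm and green at (-53, -73) mm in the tub's frame. All three are over the blue patch. This uses the tub pose worked out from the arm, and the predicted patch corners came within about 25 px (3 px in the original picture) of the image.
- **Tub:** it is tilted 0.78 rad, with the grip block at about 332 mm and the blue bottom corner at about 161 mm above the table. The gripper reads 23.4 mm, and the joints were moving at under 0.003 rad/s.
- **Tray and bystanders:** in the last pictures the tray lies flat and released, and the bystanders appear where they started. I judged both by eye and did not measure them.

One measurement disagreed. When I re-measured the tub grip after the pour, the two camera views missed each other by 8.6 mm because the gripper had merged into the side-view mask. I relied on the top view and the tub's outline instead, and both showed the tub had not moved.

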